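Get the tube rack out from behind the reagent bottles and onto the magnetic stand

ROBOT

A 7-joint arm with a two-finger parallel gripper is mounted at the origin on the work surface. World frame = base frame: x ahead of the robot, y to its left, z up, the work surface at z = 0. Lengths are in m, angles in rad, forces in N, time in s.
With the tool pointing down it reaches from about 0.4 to 0.875 m from the base axis. Payload 4.4 kg.
Tool frame: the origin (TCP) lies at the very end of the fingers, on their centre line; the grasp point (between the pads) lies 19 mm behind it (grip_point_offset is the distance from the TCP to the grasp point, in m); z points along the fingers, y is the direction in which the jaws open and shut (so a half turn about z gives the same grasp; the last joint's range is limited). The gripper opens to 85 mm and grips with 20 to 120 N. Pads are 22 mm wide; open, the fingers measure 114 mm over their backs; the gripper's body (76 mm by 85 mm) begins 54 mm behind the grasp point. The pads swing forward as they close: fully open they stand 13 mm farther back than shut.
Start: joints at [-1.251, 0.628, 0.038, 1.517, -0.027, 0.996, -0.02], TCP at [0.245, 0.602, 0.231] pointing down, gripper open.
Joint ranges: [-3.06, 3.06], [-0.37, 2.12], [-1.25, 1.32], [0.18, 2.47], [-1.1, 4.24], [0.23, 1.98], [-2.94, 2.94]. Speed limits (rad/s): [2.57, 2.57, 3.14, 3.14, 3.14, 3.14, 3.14].

INTERFACE

Orientations are given as a unit quaternion [x, y, z, w].
In Python, from rig import * gives the robot as it stands.
- The arm moves only by the shell command python3 -m handwheel 'ROWS' [OPENING] [FORCE]. ROWS is JSON, a list of rows, each a list of 4 numbers: the shift along the tool's x, y, z in mm, then the turn about the tool's z in degrees. A call has exactly 10 rows; each row is the pose to reach, as a shift and turn from the pose commanded when the call began, along the tool's axes at that moment; what a row does not reach only later rows make up. A row lasts 1/10 s, in which the tool goes at most 50 mm and 8.59 degrees, less where a joint would pass 70% of its speed; a pose out of reach is approached as far as the arm can. A call with a gripper value outside its range is refused whole. OPENING is the opening in per cent of the stroke, from 0 (shut) to 100 (fully open), set as the call begins (- or left out, the last holds). The fingers move at their own pace and stop on an object; FORCE is the grip in N (left out, the last holds). Time passes only in rows, so rows that repeat a pose let the fingers close, or fill a call up. It gives the time, the measured TCP pose, the force and the opening at its end, in the units of the state.
- get_state(): the state, without advancing time (a new reading comes with each control period).
- grab_frame(name): name is "scene" or "top" or "wrist"; returns a dict with "pixels" (400x640x3 uint8, red, green, blue), "fx", "fy", "cx", "cy" (pixels), "position" and "orientation" of the camera in the world; the wrist camera has in their place "T_tool_cam" (4x4, takes a point from camera to tool coordinates, whose origin is the TCP and whose axes are the flange's). Camera axes: x right, y up, looking along -z (the intrinsics and any distortion apply to the point x, -y, -z); pixel columns grow to the right and rows downward; lengths in m; the calibration is good to about 2 mm. A picture is of the moment at which its call begins: read the wrist's pose just before it. There is no depth.
- hand_in(): hands the job in, once; it reports no verdict.
The state is a dict: "time_s": time; "q": joint angles; "dq": joint speeds; "joint_efforts": joint torques, N m; "position": TCP position; "tcp_rot": TCP orientation; "wrist_force": force on the tool from outside, world axes, zero at the start; "moment": the same for the moment, N m; "grip_width": finger opening in m.
Only numpy, scipy, OpenCV 4.12 (cv2) and the standard library are available. Lean on these libraries where they do the work, as an engineer would, in place of code of your own. Each camera call takes 0.05 s, during which the arm holds its last target. There are 200 camera calls.

TASK

The tube rack in the steel spill tray is hemmed in by three reagent bottles: first set all three bottles aside, standing on the white bench pad. Then seat the tube rack fully down on the magnetic stand between its four corner guides, and after that stand each bottle back in the tray on the very spot where it stood at the start. Keep the bottles and the rack upright, set them down rather than drop them, and leave the yellow tip box and the red-capped tube rack where they are.

Things in the scene. Friction and masses are not known exactly. Their poses are not given: they have to be found in the camera images.
- bottle_round_mid (a point): Tall round amber glass bottle with a narrow black screw cap: body 52 mm across, 142 mm high in all; shoulder at 88 to 104 mm, neck 28 mm across above that, cap 34 mm across from 118 to 142 mm above its underside. This point lies on its axis half-way up, 71 mm above its underside (cap centre 59 mm above this point). About 0.26 kg. z points up.
- bottle_square_mid (a point): White square plastic bottle with a narrow white screw cap: body 50 x 50 mm, 130 mm high in all; body up to 90 mm, then a sloping shoulder, cap 36 mm across from 106 to 130 mm above its underside. This point lies on its axis half-way up, 65 mm above its underside (cap centre 53 mm above this point). About 0.22 kg. x and y are square to its sides. z points up.
- jar_mid (a point): White round wide-mouth jar with a broad black screw cap: body 56 mm across, 118 mm high in all; body up to 78 mm, neck 46 mm across, cap 52 mm across from 92 to 118 mm above its underside. This point lies on its axis half-way up, 59 mm above its underside (cap centre 46 mm above this point). About 0.20 kg. z points up.
- rack_mid (a point): Tube rack with a blue top and clear sides, holding twelve small white-capped tubes in two rows of six: 56 mm (its x) x 116 mm (its y) x 52 mm high, the tube caps reach 60 mm; open underneath. Its plain 56 mm width is to be gripped half-way along. This point is the rack's centre, 26 mm above its underside. The tubes are part of it; either way round is the same. About 0.16 kg. z points up.
- tray: Stainless-steel spill tray, fixed, 190 mm (x) x 236 mm (y), lip 14 mm high, walls and floor 4 mm thick. Origin: centre of its underside. The bottles stand in a row along its y about 64 mm apart, 50 mm on the -x side of its centre, in any order; the rack stands behind them (+x side), long side along the row, about 10 mm from the bottles and 45 mm from the tray's +x wall. z points up.
- pad: White paper bench pad with a thin blue border line, fixed, 190 x 190 mm, 2 mm thick: the side area for the bottles. Origin: centre of its underside. z points up.
- stand: Magnetic stand, fixed: black base 86 mm (x) x 150 mm (y) x 14 mm high; upright magnet bar along its middle (8 mm thick, 92 mm along y, top 36 mm above the bench) that goes up inside the rack; four aluminium corner guides 26 mm high around a 60 x 120 mm space, flaring out to 34 mm. The rack seats on the base, 14 mm above the bench, long side along y. Origin: centre of its underside. z points up.
- tipbox_mid (a point): Bystander: pipette tip box, white below and yellow above with rows of tips, 84 x 122 x 52 mm, loose. This point is its centre. z points up.
- cryorack_mid (a point): Bystander: low clear tube rack with red caps, 66 x 100 x 46 mm, loose. This point lies 23 mm above its underside. z points up.
Mind the look-alikes: they are no part of the job. What is shaped like the part that bears bottle_square_mid but purple is not meant.

How it is judged:
By the outcome, as a careful person would: the job done as asked, in the order asked, and still so for the second after the job is handed in, with the robot touching nothing.
It also fails if it takes over 152 s, if anything falls off the work surface, if the arm or the gripper's body presses on something with over 40 N, if the wrist force passes 120 N, or if a joint passes its speed limit or range.

## Working session

There is one attempt and no reset: what is moved stays moved. The work goes in short steps, Python scripts to look and compute and a shell command to move; the robot and the scene stay as the last step left them, time stands still between calls to the robot, and variables do not carry over. Pictures are saved under pics/ and viewed, about 12 in all and at most 16, crops included, and the job is handed in when it is done.

```bash
ls; mkdir -p pics; python3 - <<'E'
from rig import *
import cv2
s=get_state();print({k:s[k] for k in("time_s","position","tcp_rot","grip_width","wrist_force")})
for n in("scene","top","wrist"):
    f=grab_frame(n);cv2.imwrite(f"pics/{n}0.png",f["pixels"][:,:,::-1])
    print(n,{k:(v if k!="pixels" else 0) for k,v in f.items()})
E
```

```text
pics
{'time_s': 0.0, 'position': array([0.24429956, 0.6016733 , 0.23038548]), 'tcp_rot': array([ 1.91668887e-01,  9.81459198e-01, -9.22442024e-04, -1.72757170e-04]), 'grip_width': 0.08548956831195881, 'wrist_force': array([-1.80501735,  0.8421509 , -0.15720484])}
scene {'pixels': 0, 'fx': 385.483843307468, 'fy': 385.483843307468, 'cx': 323.9675063158016, 'cy': 204.29230481756363, 'position': array([1.06574219, 0.5882128 , 0.78415912]), 'orientation': array([0.14428688, 0.38871205, 0.84934933, 0.32663428])}
top {'pixels': 0, 'fx': 389.5128284275484, 'fy': 389.5128284275484, 'cx': 323.39213320406583, 'cy': 205.5399582919391, 'position': array([ 0.48444619, -0.0169949 ,  1.02025975]), 'orientation': array([-0.02651057,  0.01988697,  0.71039451, -0.703023  ])}
wrist {'pixels': 0, 'fx': 286.75352415161626, 'fy': 286.75352415161626, 'cx': 317.8006021131679, 'cy': 201.31431857120012, 'T_tool_cam': array([[ 2.90358294e-04,  9.54842318e-01,  2.97112879e-01,
         7.66911266e-02],
       [ 9.99998180e-01,  2.82988621e-04, -1.88671483e-03,
        -5.82847635e-05],
       [-1.88559473e-03,  2.97112886e-01, -9.54840498e-01,
        -1.42280242e-01],
       [ 0.00000000e+00,  0.00000000e+00,  0.00000000e+00,
         1.00000000e+00]])}
```

View pics/top0.png

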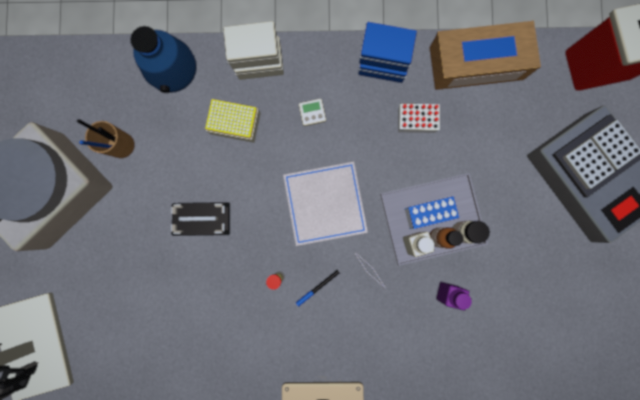

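View pics/scene0.png

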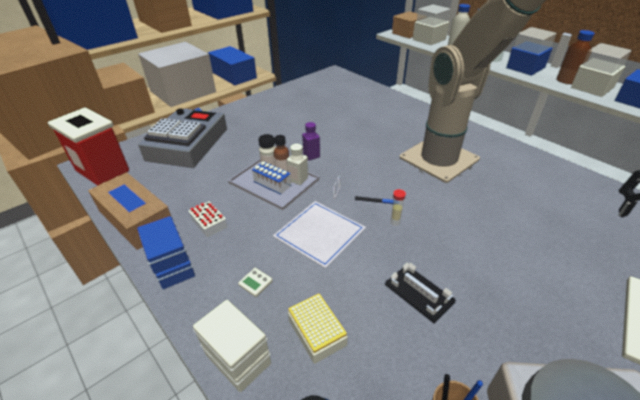

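Top view: the tray is at about (433,218). Its bottle row is white square (421,243), amber (449,237) and jar (476,232), with the rack at (433,212), the pad at (325,204) and the stand at (200,219). There are two candidates for the square bottle. The white one at (421,243) stands in the tray and is meant; the purple one at (455,297) is the look-alike.

```bash
cat > h.py <<'E'
import numpy as np, cv2
from scipy.spatial.transform import Rotation as R
def cam(f,s=None):
    if "T_tool_cam" in f:
        T=np.eye(4);T[:3,:3]=R.from_quat(s["tcp_rot"]).as_matrix();T[:3,3]=s["position"]
        T=T@f["T_tool_cam"];return T[:3,:3],T[:3,3]
    return R.from_quat(f["orientation"]).as_matrix(),np.array(f["position"])
def ray(f,u,v,s=None):
    Rm,p=cam(f,s);d=Rm@np.array([(u-f["cx"])/f["fx"],-(v-f["cy"])/f["fy"],-1]);return p,d
def onz(f,u,v,z,s=None):
    p,d=ray(f,u,v,s);return p+d*(z-p[2])/d[2]
def proj(f,P,s=None):
    Rm,p=cam(f,s);c=Rm.T@(np.array(P)-p);return np.array([f["cx"]-f["fx"]*c[0]/c[2],f["cy"]+f["fy"]*c[1]/c[2]])
def mv(s,target,yaw):
    """shift (mm, tool axes) and turn (deg) to the target; yaw = world angle of the tool x axis, deg"""
    M=R.from_quat(s["tcp_rot"]).as_matrix();d=M.T@(np.array(target)-s["position"])*1000
    cur=np.degrees(np.arctan2(M[1,0],M[0,0]));return np.round(d,1),round(-((yaw-cur+180)%360-180),1)
E
python3 - <<'E'
from rig import *
from h import *
f=grab_frame("top");np.savez("top0.npz",**f)
f2=grab_frame("scene");np.savez("scene0.npz",**f2)
im=f["pixels"][:,:,::-1].copy()
cv2.imwrite("pics/top_crop.png",cv2.resize(im[165:320,370:500],None,fx=4.6,fy=3.8,interpolation=cv2.INTER_CUBIC) if 0 else cv2.resize(im[165:315,365:505],None,fx=4,fy=4,interpolation=cv2.INTER_CUBIC))
a=cv2.resize(im[190:250,160:240],None,fx=5,fy=5,interpolation=cv2.INTER_CUBIC)
cv2.imwrite("pics/stand_crop.png",a)
im2=f2["pixels"][:,:,::-1]
cv2.imwrite("pics/scene_crop.png",cv2.resize(im2[115:215,220:340],None,fx=6,fy=6,interpolation=cv2.INTER_CUBIC))
hsv=cv2.cvtColor(im,cv2.COLOR_BGR2HSV)
# pad border blue
def sub(m,x0,x1,y0,y1):
    o=np.zeros_like(m);o[y0:y1,x0:x1]=m[y0:y1,x0:x1];return o
def rect(m,z,name):
    pts=cv2.findNonZero(m)[:,0,:];W=np.array([onz(f,u,v,z)[:2] for u,v in pts],np.float32)
    print(name,len(pts),cv2.minAreaRect(W))
blue=cv2.inRange(hsv,(100,80,60),(125,255,255))
rect(sub(blue,275,375,155,255),.002,"padborder")
rect(sub(blue,400,465,185,235),.056,"rack blue")
blk=cv2.inRange(hsv,(0,0,0),(180,255,45))
rect(sub(blk,160,240,195,245),.014,"stand")
wb=sub(cv2.inRange(hsv,(0,0,120),(180,60,255)),192,215,210,226)
try: rect(wb,.036,"bar")
except Exception as e: print(e)
E
```

```text
padborder 274 ((0.5580341219902039, -0.011117115616798401), (0.1768707036972046, 0.17673993110656738), 10.00607681274414)
rack blue 830 ((0.5286491513252258, -0.27956241369247437), (0.057680532336235046, 0.11858179420232773), 12.8916654586792)
stand 280 ((0.5206863284111023, 0.31091639399528503), (0.07784003764390945, 0.14288954436779022), 0.3422793447971344)
bar 93 ((0.5208148956298828, 0.29739657044410706), (0.056039467453956604, 0.010137302801012993), 89.40479278564453)
```

View pics/top_crop.png

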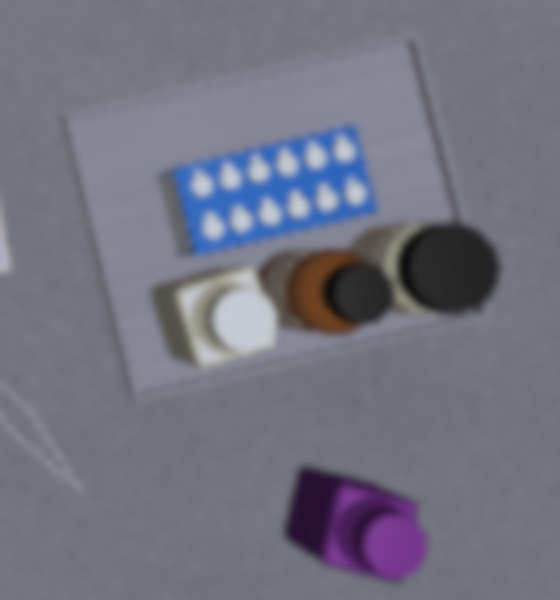

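View pics/scene_crop.png

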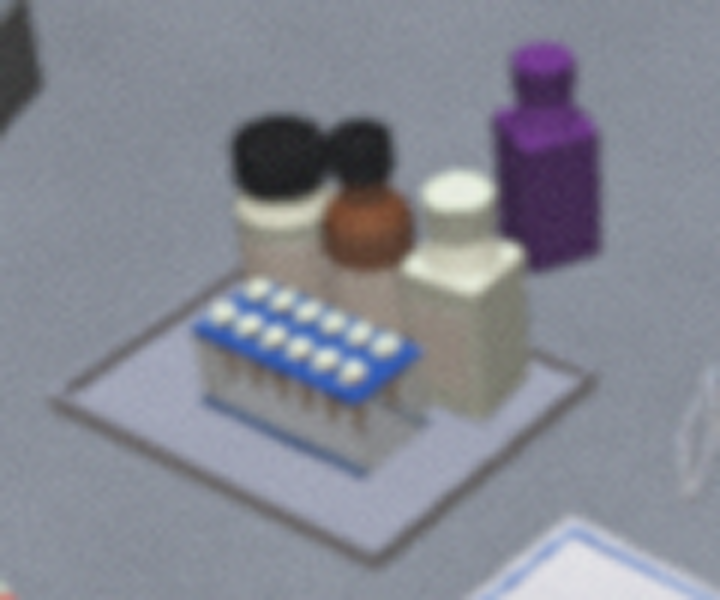

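The crops show the three bottles in the tray: white square cap top near (426,245), amber cap (455,238) and jar cap (477.5,232). The purple look-alike is outside the tray at (455,297). The rack stands free behind the bottles. Next I fit the caps and cross-check them with the scene view.

```bash
python3 - <<'E'
from rig import *
from h import *
f=dict(np.load("top0.npz"));g=dict(np.load("scene0.npz"))
im=f["pixels"];hsv=cv2.cvtColor(im[:,:,::-1].copy(),cv2.COLOR_BGR2HSV)
def blobs(m,x0,x1,y0,y1):
    o=np.zeros_like(m);o[y0:y1,x0:x1]=m[y0:y1,x0:x1]
    return [c for c in cv2.findContours(o,cv2.RETR_EXTERNAL,cv2.CHAIN_APPROX_NONE)[0] if cv2.contourArea(c)>30]
for n,m in (("dark",cv2.inRange(hsv,(0,0,0),(180,255,62))),("white",cv2.inRange(hsv,(0,0,180),(180,30,255)))):
    for c in blobs(m,405,495,220,262):
        (u,v),r=cv2.minEnclosingCircle(c);print(n,round(u,1),round(v,1),"r",round(r,1),"area",cv2.contourArea(c))
row=np.array([-np.sin(np.radians(12.9)),np.cos(np.radians(12.9))]);nx=np.array([row[1],-row[0]])
C={}
for n,(u,v),z in (("sq",(425.7,245.5),.134),("amb",(455.2,238),.146),("jar",(477.5,231.7),.122)):
    P=onz(f,u,v,z);C[n]=P;print(n,P.round(4),"row,nx",(P[:2]@row).round(4),(P[:2]@nx).round(4),"scene px",proj(g,P).round(1),"crop",((proj(g,P)-[220,115])*6).round())
P=np.array([.5286,-.2796,.056]);print("rack row,nx",P[:2]@row,P[:2]@nx,"scene crop",(proj(g,P)-[220,115])*6)
# stand & pad check in scene
for P in ([.5207,.311,.014],[.558,-.011,.002]): print(proj(g,P))
# tray corners from crop (4x, offset 365,165): outer lip tops
T=[onz(f,365+a/4,165+b/4,.014)[:2] for a,b in((67,117),(412,40),(488,307),(137,398))]
print(np.round(T,4),"centre",np.mean(T,0))
E
```

```text
dark 454.0 237.5 r 8.4 area 174.0
dark 476.5 231.6 r 12.0 area 380.0
white 426.2 242.6 r 9.7 area 173.5
sq [ 0.4498 -0.2392  0.134 ] row,nx -0.3336 0.385 scene px [296.  145.6] crop [456. 184.]
amb [ 0.4663 -0.3023  0.146 ] row,nx -0.3987 0.387 scene px [279.3 136.4] crop [356. 128.]
jar [ 0.4796 -0.3615  0.122 ] row,nx -0.4595 0.3868 scene px [265.7 137.3] crop [274. 134.]
rack row,nx -0.3905532412192545 0.4528380348128178 scene crop [301.73814082 332.46153268]
[418.01808137 289.10963696]
[318.90513944 230.48854905]
[[ 0.5783 -0.1594]
 [ 0.626  -0.3837]
 [ 0.4531 -0.4263]
 [ 0.3974 -0.2005]] centre [ 0.51368787 -0.29244275]
```

View pics/stand_crop.png

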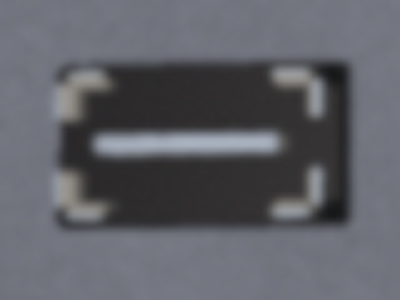

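The measurements agree: row spacing is 61–65 mm, the row lies on one line, and the rack is 66 mm behind it. Now the first move, by way of the stand for a close look.

```bash
python3 - <<'E'
from rig import *
from h import *
print(mv(get_state(),[.47,.311,.28],102.9))
E
```

```text
(array([-318.5, -184.7,  -49. ]), np.float64(55.0))
```

```bash
python3 -m handwheel '[[-20,-10,-10,3],[-55,-30,-20,9],[-95,-54,-35,16],[-135,-78,-49,23],[-175,-100,-49,30],[-215,-123,-49,37],[-255,-147,-49,44],[-290,-168,-49,50],[-310,-180,-49,54],[-318,-185,-49,55]]' 100 40
python3 - <<'E'
from rig import *
from h import *
s=get_state();f=grab_frame("wrist");cv2.imwrite("pics/w1.png",f["pixels"][:,:,::-1])
np.savez("w1.npz",**f,**{k:s[k] for k in("position","tcp_rot")})
print(s["time_s"],s["position"],proj(f,[.5207,.311,.014],s))
print(mv(s,[.4498,-.2392,.25],102.9))
E
```

```text
time_s: 1.25
position: [0.4713, 0.3084, 0.2808]
tcp_rot: [0.626, 0.78, 0.0, 0.0]
wrist_force: [-1.4, 0.3, 0.4]
grip_width: 0.0855
1.25 [0.47125584 0.30840408 0.28079475] [351.51123815 173.44887383]
(array([-529.9, -139.9,   31. ]), np.float64(-0.4))
```

View pics/w1.png

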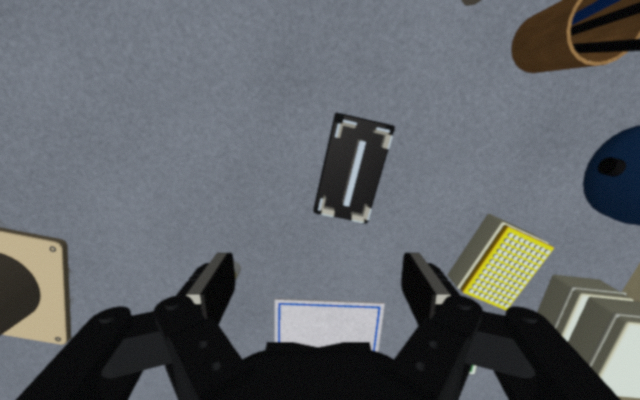

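The wrist view shows the stand at (354,170) with its bar running from (362,141) to (347,207). I compare the stand's bar from both views and move on to the square bottle.

```bash
python3 -m handwheel '[[-25,-7,0,0],[-75,-20,0,0],[-120,-32,0,0],[-165,-44,0,0],[-210,-56,0,0],[-255,-68,0,0],[-300,-80,0,0],[-345,-92,0,0],[-390,-104,5,0],[-430,-115,10,0]]' 
python3 -m handwheel '[[-30,-8,5,0],[-60,-16,10,0],[-80,-21,16,0],[-95,-24,21,0],[-100,-25,21,0],[-100,-25,21,0],[-100,-25,21,0],[-100,-25,21,0],[-100,-25,21,0],[-100,-25,21,0]]' 
python3 - <<'E'
from rig import *
from h import *
f=dict(np.load("top0.npz"))
for a,b in((92,146),(283,141)): print("bar top",onz(f,160+a/5,190+b/5,.036))
for a,b in((56,65),(349,64),(349,225),(56,226)): print("base top",onz(f,160+a/5,190+b/5,.014 if a<100 else .0))
w=dict(np.load("w1.npz"))
hsv=cv2.cvtColor(w["pixels"][:,:,::-1].copy(),cv2.COLOR_BGR2HSV)
m=cv2.inRange(hsv,(0,0,140),(180,60,255));o=np.zeros_like(m);o[132:215,340:370]=m[132:215,340:370]
n,l,st,c=cv2.connectedComponentsWithStats(o);i=1+st[1:,4].argmax();pts=np.argwhere(l==i)[:,::-1]
W=np.array([onz(w,u,v,.036,w)[:2] for u,v in pts],np.float32);print("wrist bar",cv2.minAreaRect(W))
m=cv2.inRange(hsv,(0,0,0),(180,255,60));o=np.zeros_like(m);o[105:230,305:400]=m[105:230,305:400]
W=np.array([onz(w,u,v,.014,w)[:2] for u,v in np.argwhere(o)[:,::-1]],np.float32);print("wrist base",cv2.minAreaRect(W))
s=get_state();f=grab_frame("wrist");cv2.imwrite("pics/w2.png",f["pixels"][:,:,::-1])
np.savez("w2.npz",**f,**{k:s[k] for k in("position","tcp_rot")})
print(s["time_s"],s["position"])
for P in([.4498,-.2392,.134],[.4663,-.3023,.146],[.4796,-.3615,.122]):print(proj(f,P,s))
print(mv(s,[.4498,-.2392,.20],102.9))
E
```

```text
time_s: 2.3
position: [0.4542, -0.1333, 0.2704]
tcp_rot: [0.621, 0.783, 0.001, 0.0]
wrist_force: [0.5, 0.4, 0.3]
grip_width: 0.0854
time_s: 3.3
position: [0.4516, -0.2361, 0.2495]
tcp_rot: [0.623, 0.782, 0.0, 0.0]
wrist_force: [-0.5, -0.6, 1.0]
grip_width: 0.0856
bar top [0.51842377 0.35992105 0.036     ]
bar top [0.51994656 0.26281575 0.036     ]
base top [0.5615021  0.38773918 0.014     ]
base top [0.56142766 0.23852954 0.        ]
base top [0.47689078 0.23805019 0.        ]
base top [0.47800007 0.38643761 0.014     ]
wrist bar ((0.5202591419219971, 0.31467223167419434), (0.008699150756001472, 0.09176484495401382), 0.3673175871372223)
wrist base ((0.5199393630027771, 0.3147600293159485), (0.08432508260011673, 0.14774315059185028), 0.19521500170230865)
3.3 [ 0.45160819 -0.23613478  0.24946402]
[315.55697511 200.42744863]
[317.61814513 268.50392668]
[317.32493974 305.70696118]
(array([-2.6, -2.5, 49.5]), np.float64(0.1))
```

View pics/w2.png

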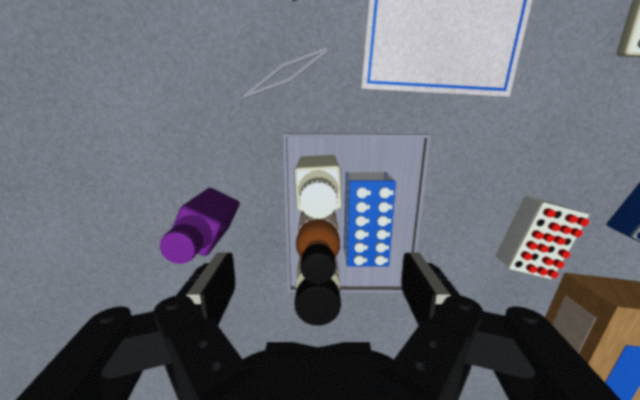

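The wrist view shows the square cap at (319,199), amber (319,263), jar (318,299) and the rack at (370,222). The bearings agree with the top view to within a few mm. Refining from this closer view.

```bash
python3 - <<'E'
from rig import *
from h import *
w=dict(np.load("w2.npz"));hsv=cv2.cvtColor(w["pixels"][:,:,::-1].copy(),cv2.COLOR_BGR2HSV)
for n,m,(x0,x1,y0,y1),z in (("sq",cv2.inRange(hsv,(0,0,200),(180,40,255)),(295,343,175,222),.134),("amb",cv2.inRange(hsv,(0,0,0),(180,255,45)),(298,340,243,283),.146),("jar",cv2.inRange(hsv,(0,0,0),(180,255,45)),(290,348,270,328),.122)):
    o=np.zeros_like(m);o[y0:y1,x0:x1]=m[y0:y1,x0:x1]
    pts=cv2.findNonZero(o)[:,0];(u,v),r=cv2.minEnclosingCircle(pts);x,y,ww,hh=cv2.boundingRect(pts)
    print(n,(round(u,1),round(v,1)),r,(x,y,ww,hh),onz(w,u,v,z,w).round(4))
# rack: blue
m=cv2.inRange(hsv,(100,80,60),(125,255,255));o=np.zeros_like(m);o[170:275,335:405]=m[170:275,335:405]
W=np.array([onz(w,u,v,.056,w)[:2] for u,v in np.argwhere(o)[:,::-1]],np.float32);print("rack",cv2.minAreaRect(W))
cv2.imwrite("pics/w2c.png",cv2.resize(w["pixels"][170:335,270:370,::-1],None,fx=3.6,fy=3.6,interpolation=cv2.INTER_CUBIC))
E
```

```text
sq (317.5, 191.1) 26.1125431060791 (297, 175, 43, 43) [ 0.4496 -0.23    0.134 ]
amb (317.5, 265.6) 22.582550048828125 (301, 243, 34, 40) [ 0.4655 -0.2992  0.146 ]
jar (318.0, 294.8) 29.494821548461914 (295, 270, 45, 55) [ 0.4772 -0.3476  0.122 ]
rack ((0.5256652235984802, -0.2751309871673584), (0.06122278422117233, 0.12460431456565857), 13.039518356323242)
```

View pics/w2c.png

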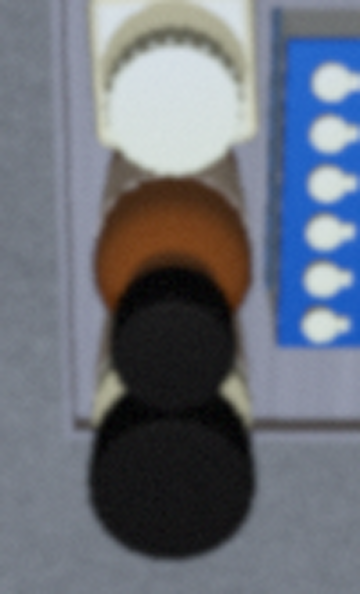

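```bash
python3 - <<'E'
from rig import *
from h import *
w=dict(np.load("w2.npz"));s=get_state()
for n,(u,v),z in(("sq",(318.1,200.6),.134),("amb",(318.3,267.8),.146),("jar",(317.5,302.8),.122)): 
    P=onz(w,u,v,z,w);t=np.radians(13);print(n,P.round(4),"row",-P[0]*np.sin(t)+P[1]*np.cos(t),"nx",P[0]*np.cos(t)+P[1]*np.sin(t))
P=onz(w,318.1,200.6,.134,w);print(mv(s,[P[0],P[1],.100],103))
E
```

```text
sq [ 0.4522 -0.2388  0.134 ] row -0.3344241327067405 nx 0.3868538487613594
amb [ 0.4668 -0.3014  0.146 ] row -0.39867965729343363 nx 0.3870056439990154
jar [ 0.4789 -0.3578  0.122 ] row -0.45632884722870803 nx 0.38618564805993294
(array([ -2.6,   0. , 149.4]), np.float64(-0.1))
```

```bash
python3 -m handwheel '[[-3,0,10,0],[-3,0,30,0],[-3,0,55,0],[-3,0,80,0],[-3,0,105,0],[-3,0,125,0],[-3,0,138,0],[-3,0,145,0],[-3,0,149,0],[-3,0,149,0]]' 100 40
python3 -m handwheel '[[0,0,0,0],[0,0,0,0],[0,0,0,0],[0,0,0,0],[0,0,0,0],[0,0,0,0],[0,0,0,0],[0,0,0,0],[0,0,0,0],[0,0,0,0]]' 0 40
python3 - <<'E'
from rig import *
from h import *
s=get_state();print(s["time_s"],s["position"].round(4),s["grip_width"],s["wrist_force"],s["tcp_rot"])
f=grab_frame("wrist");cv2.imwrite("pics/w3.png",f["pixels"][:,:,::-1])
E
```

```text
time_s: 4.35
position: [0.4519, -0.2397, 0.1]
tcp_rot: [0.623, 0.782, -0.0, -0.0]
wrist_force: [-0.5, 0.1, -0.3]
grip_width: 0.0853
time_s: 5.35
position: [0.4524, -0.2397, 0.1009]
tcp_rot: [0.623, 0.782, 0.0, 0.0]
wrist_force: [-0.1, 1.9, 5.2]
grip_width: 0.035
5.35 [ 0.4524 -0.2397  0.1009] 0.03500460644666671 [-0.09201361  1.86700912  5.19045625] [6.23199032e-01 7.82063116e-01 2.44118006e-04 4.35772425e-04]
```

View pics/w3.png

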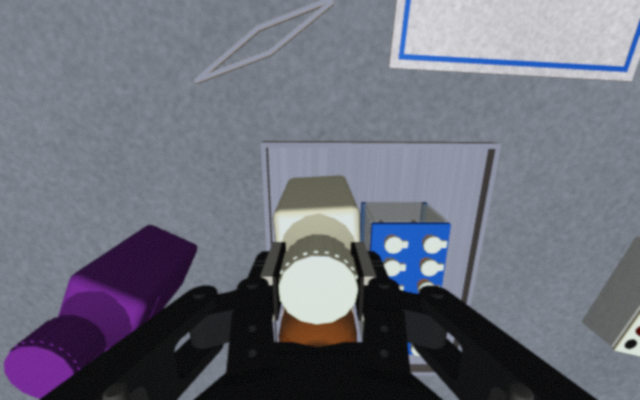

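The square bottle is gripped: width 35 mm, cap centred at (318,287). Now lifting it to the pad.

```bash
python3 -m handwheel '[[0,0,-5,0],[0,0,-20,0],[0,0,-45,0],[0,0,-70,0],[10,0,-85,0],[30,10,-85,0],[60,25,-85,0],[95,42,-85,0],[130,60,-85,0],[165,78,-85,0]]'
python3 -m handwheel '[[30,15,0,0],[55,28,0,0],[75,38,0,0],[87,44,5,0],[91,46,20,0],[91,46,40,0],[91,46,60,0],[91,46,74,0],[91,46,82,0],[91,46,85,0]]'
python3 -c "
from h import *;from rig import *
s=get_state();print(s['grip_width'],s['time_s'],s['position']);f=grab_frame('scene');cv2.imwrite('pics/s1.png',f['pixels'][100:300,200:460,::-1].repeat(3,0).repeat(3,1))"
```

```text
time_s: 6.4
position: [0.4904, -0.059, 0.1849]
tcp_rot: [0.623, 0.782, -0.0, -0.001]
wrist_force: [0.7, 0.0, -2.2]
grip_width: 0.035
time_s: 7.4
position: [0.5148, 0.0372, 0.0993]
tcp_rot: [0.623, 0.782, -0.001, -0.001]
wrist_force: [-0.6, -0.3, -2.8]
grip_width: 0.0347
0.0346627326507946 7.4 [0.51483906 0.03723655 0.09932203]
```

View pics/s1.png

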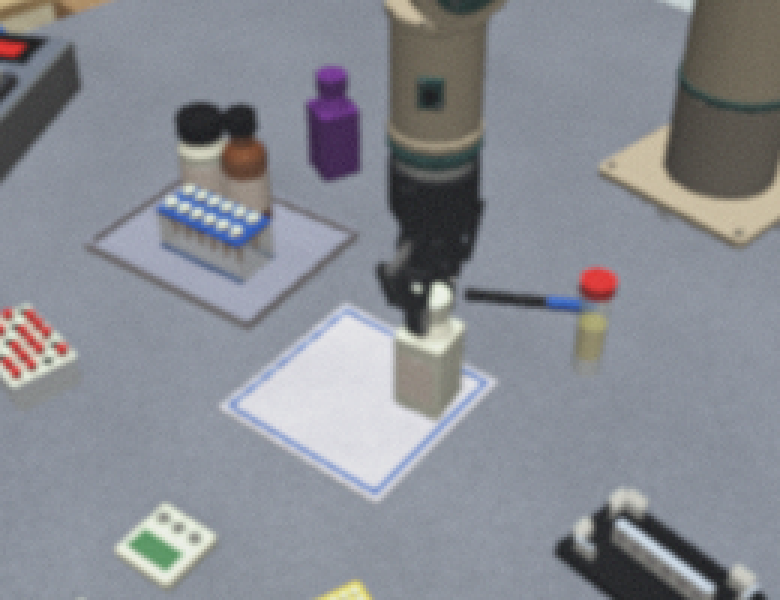

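```bash
python3 -m handwheel '[[0,0,1,0],[0,0,2,0],[0,0,2,0],[0,0,2,0],[0,0,2,0],[0,0,2,0],[0,0,2,0],[0,0,2,0],[0,0,2,0],[0,0,2,0]]'
python3 -m handwheel '[[0,0,0,0],[0,0,0,0],[0,0,0,0],[0,0,0,0],[0,0,0,0],[0,0,-10,0],[0,0,-35,0],[0,0,-65,0],[0,0,-95,0],[-10,0,-115,0]]' 100
python3 -m handwheel '[[-20,-8,-10,0],[-55,-24,-20,0],[-95,-40,-30,0],[-135,-55,-30,0],[-175,-70,-30,0],[-215,-85,-30,0],[-250,-100,-30,0],[-285,-115,-30,0],[-305,-122,-30,0],[-310,-124,-30,0]]'
python3 - <<'E'
from rig import *
from h import *
s=get_state();f=grab_frame("wrist");print(s["time_s"],s["position"].round(4))
s=get_state();f=grab_frame("wrist");print(s["time_s"],s["position"].round(4))
np.savez("w4.npz",**f,**{k:s[k] for k in("position","tcp_rot")})
cv2.imwrite("pics/w4c.png",cv2.resize(f["pixels"][120:340,230:420,::-1],None,fx=2.7,fy=2.7,interpolation=cv2.INTER_CUBIC))
for P in([.4668,-.3014,.146],[.4789,-.3598,.122]):print(((proj(f,P,s)-[230,120])*2.7).round())
E
```

```text
time_s: 8.45
position: [0.5164, 0.0376, 0.0989]
tcp_rot: [0.623, 0.782, 0.0, 0.0]
wrist_force: [-0.3, 0.1, 6.4]
grip_width: 0.035
time_s: 9.45
position: [0.5185, 0.029, 0.2159]
tcp_rot: [0.622, 0.783, 0.001, 0.0]
wrist_force: [0.7, 0.2, -0.3]
grip_width: 0.0858
time_s: 10.45
position: [0.465, -0.3054, 0.2442]
tcp_rot: [0.625, 0.781, -0.001, 0.001]
wrist_force: [-0.2, 0.6, 0.3]
grip_width: 0.085
10.45 [ 0.465  -0.3054  0.2442]
10.5 [ 0.4654 -0.3043  0.2439]
[244. 218.]
[241. 350.]
```

View pics/w4c.png

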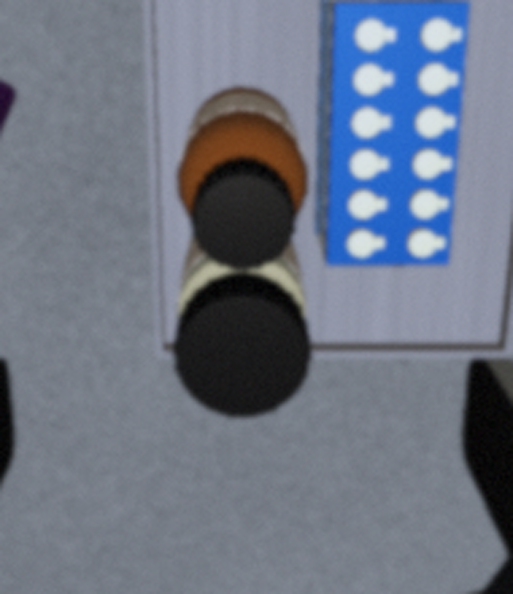

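The crop shows the amber cap centre at (244,219), predicted (244,218), and the jar at (243,350), predicted (241,350). Both points are confirmed.

```bash
python3 - <<'E'
from rig import *
from h import *
print(mv(get_state(),[.4668,-.3016,.112],103))
E
```

```text
(array([  0.5,   0.9, 131.6]), np.float64(-0.2))
```

```bash
python3 -m handwheel '[[0,1,10,0],[0,1,30,0],[0,1,52,0],[0,1,74,0],[0,1,95,0],[0,1,112,0],[0,1,123,0],[0,1,129,0],[0,1,132,0],[0,1,132,0]]' 100 40
python3 -m handwheel '[[0,0,0,0],[0,0,0,0],[0,0,0,0],[0,0,0,0],[0,0,0,0],[0,0,0,0],[0,0,0,0],[0,0,0,0],[0,0,0,0],[0,0,0,0]]' 0 40
python3 -m handwheel '[[0,0,-5,0],[0,0,-20,0],[0,0,-45,0],[0,0,-70,0],[6,4,-85,0],[30,20,-85,0],[60,43,-85,0],[95,68,-85,0],[130,94,-85,0],[165,119,-85,0]]'
python3 -m handwheel '[[30,22,0,0],[57,41,0,0],[80,58,0,0],[93,67,5,0],[97,70,20,0],[97,70,40,0],[97,70,60,0],[97,70,74,0],[97,70,82,0],[97,70,85,0]]'
python3 -m handwheel '[[0,0,1,0],[0,0,2,0],[0,0,2,0],[0,0,2,0],[0,0,2,0],[0,0,2,0],[0,0,2,0],[0,0,2,0],[0,0,2,0],[0,0,2,0]]'
python3 -c "
from h import *;from rig import *
s=get_state();print(s['grip_width'],s['time_s'],s['position']);f=grab_frame('scene');cv2.imwrite('pics/s2.png',f['pixels'][100:300,200:460,::-1].repeat(3,0).repeat(3,1))"
```

```text
time_s: 11.55
position: [0.4675, -0.3016, 0.1114]
tcp_rot: [0.623, 0.782, 0.0, 0.0]
wrist_force: [-0.1, 0.5, -0.3]
grip_width: 0.0849
time_s: 12.55
position: [0.4674, -0.3021, 0.1118]
tcp_rot: [0.623, 0.782, 0.0, 0.0]
wrist_force: [-1.7, 0.8, 5.6]
grip_width: 0.0332
time_s: 13.55
position: [0.5466, -0.1124, 0.196]
tcp_rot: [0.623, 0.782, -0.0, -0.0]
wrist_force: [0.3, -0.9, -2.7]
grip_width: 0.0327
time_s: 14.55
position: [0.5923, -0.0052, 0.1102]
tcp_rot: [0.624, 0.782, -0.001, -0.001]
wrist_force: [0.4, 0.1, -2.5]
grip_width: 0.0332
time_s: 15.55
position: [0.5935, -0.0043, 0.1098]
tcp_rot: [0.623, 0.782, 0.0, 0.0]
wrist_force: [-2.2, 0.7, 5.2]
grip_width: 0.033
0.03300978241904681 15.55 [ 0.59346075 -0.00427684  0.10978939]
```

View pics/s2.png

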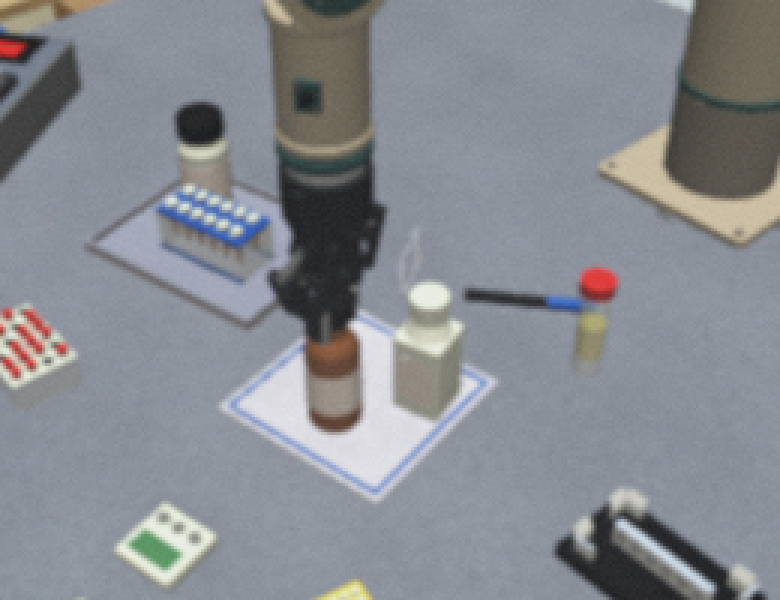

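Both bottles stand on the pad, the square at (430,370) and the amber at (335,390), still held. Releasing and fetching the jar.

```bash

python3 -m handwheel '[[0,0,0,0],[0,0,0,0],[0,0,0,0],[0,0,0,0],[0,0,-8,0],[0,0,-30,0],[0,0,-55,0],[-10,-6,-75,0],[-30,-18,-80,0],[-60,-36,-80,0]]' 100
python3 -m handwheel '[[-35,-21,0,0],[-75,-45,0,0],[-115,-68,0,0],[-155,-92,0,0],[-195,-115,0,0],[-230,-136,0,0],[-252,-149,0,0],[-260,-154,0,0],[-262,-154,0,0],[-262,-154,0,0]]'
python3 - <<'E'
from rig import *
from h import *
print(mv(get_state(),[.4789,-.3598,.087],103))
E
```

```text
time_s: 16.6
position: [0.5728, -0.0693, 0.191]
tcp_rot: [0.622, 0.783, 0.002, 0.001]
wrist_force: [0.6, -1.1, 0.0]
grip_width: 0.0854
time_s: 17.6
position: [0.4807, -0.3589, 0.1893]
tcp_rot: [0.623, 0.783, 0.001, -0.0]
wrist_force: [-0.2, 0.4, 0.3]
grip_width: 0.0853
(array([ -0.6,  -2.1, 102.3]), np.float64(-0.0))
```

```bash

python3 -m handwheel '[[-1,-2,8,0],[-1,-2,25,0],[-1,-2,45,0],[-1,-2,65,0],[-1,-2,82,0],[-1,-2,93,0],[-1,-2,99,0],[-1,-2,102,0],[-1,-2,102,0],[-1,-2,102,0]]'
python3 -m handwheel '[[0,0,0,0],[0,0,0,0],[0,0,0,0],[0,0,0,0],[0,0,0,0],[0,0,0,0],[0,0,0,0],[0,0,0,0],[0,0,0,0],[0,0,0,0]]' 0 40
python3 -m handwheel '[[0,0,-5,0],[0,0,-20,0],[0,0,-45,0],[0,0,-70,0],[6,3,-85,0],[30,14,-85,0],[60,28,-85,0],[95,45,-85,0],[130,62,-85,0],[165,78,-85,0]]'
python3 -m handwheel '[[30,15,0,0],[57,28,0,0],[80,38,0,0],[94,45,5,0],[99,47,20,0],[99,47,40,0],[99,47,60,0],[99,47,74,0],[99,47,82,0],[99,47,85,0]]'
python3 -m handwheel '[[0,0,1,0],[0,0,2,0],[0,0,2,0],[0,0,2,0],[0,0,2,0],[0,0,2,0],[0,0,2,0],[0,0,2,0],[0,0,2,0],[0,0,2,0]]'
python3 -c "
from rig import *
s=get_state();print(s['grip_width'],s['time_s'],s['position'])"
```

```text
time_s: 18.6
position: [0.4784, -0.3622, 0.0879]
tcp_rot: [0.623, 0.782, 0.0, 0.001]
wrist_force: [0.2, 0.3, 1.0]
grip_width: 0.0851
time_s: 19.6
position: [0.4784, -0.3622, 0.0879]
tcp_rot: [0.623, 0.782, 0.0, 0.001]
wrist_force: [-0.6, -0.1, 5.3]
grip_width: 0.0512
time_s: 20.6
position: [0.5173, -0.1813, 0.1725]
tcp_rot: [0.623, 0.782, 0.0, -0.0]
wrist_force: [0.5, -1.1, -2.4]
grip_width: 0.0509
time_s: 21.6
position: [0.5403, -0.0769, 0.0865]
tcp_rot: [0.623, 0.782, -0.001, -0.001]
wrist_force: [0.0, -0.2, -1.5]
grip_width: 0.0511
time_s: 22.6
position: [0.5414, -0.0769, 0.0859]
tcp_rot: [0.623, 0.782, 0.0, 0.0]
wrist_force: [-0.8, -0.2, 6.4]
grip_width: 0.0511
0.05107264324653578 22.6 [ 0.54137464 -0.07691356  0.08590817]
```

```bash

python3 -m handwheel '[[0,0,0,0],[0,0,0,0],[0,0,0,0],[0,0,0,0],[0,0,-8,0],[0,0,-30,0],[0,0,-60,0],[0,0,-85,0],[-10,-3,-110,0],[-30,-9,-120,0]]' 100
python3 -m handwheel '[[-30,-10,0,0],[-65,-20,0,0],[-100,-32,0,0],[-130,-42,0,0],[-150,-48,0,0],[-160,-51,0,0],[-165,-51,0,0],[-165,-51,0,0],[-165,-51,0,0],[-165,-51,0,0]]'
python3 - <<'E'
from rig import *
from h import *
s=get_state();f=grab_frame("wrist");print(s["time_s"],s["position"].round(4))
np.savez("w5.npz",**f,**{k:s[k] for k in("position","tcp_rot")})
cv2.imwrite("pics/w5.png",f["pixels"][:,:,::-1])
hsv=cv2.cvtColor(f["pixels"][:,:,::-1].copy(),cv2.COLOR_BGR2HSV);m=cv2.inRange(hsv,(100,150,120),(125,255,255))
n,l,st,c=cv2.connectedComponentsWithStats(m);i=1+st[1:,4].argmax();print(st[i])
pts=np.argwhere(l==i)[:,::-1];W=np.array([onz(f,u,v,.056,s)[:2] for u,v in pts],np.float32);print(cv2.minAreaRect(W))
for k in("w2","w4"):
    w=dict(np.load(k+".npz"));hs=cv2.cvtColor(w["pixels"][:,:,::-1].copy(),cv2.COLOR_BGR2HSV);m=cv2.inRange(hs,(100,150,120),(125,255,255));o=m*0;o[110:280,335:420]=m[110:280,335:420]
    print(k,cv2.minAreaRect(np.array([onz(w,u,v,.056,w)[:2] for u,v in np.argwhere(o)[:,::-1]],np.float32)))
E
```

```text
time_s: 23.6
position: [0.5403, -0.1067, 0.2081]
tcp_rot: [0.622, 0.783, 0.001, 0.001]
wrist_force: [1.1, -0.4, -0.7]
grip_width: 0.0853
time_s: 24.6
position: [0.5264, -0.2786, 0.2052]
tcp_rot: [0.622, 0.783, 0.0, -0.0]
wrist_force: [-0.4, -0.6, 0.4]
grip_width: 0.0853
24.6 [ 0.5264 -0.2786  0.2052]
[ 293  134   55  106 3387]
((0.5287100076675415, -0.2787625193595886), (0.054740916937589645, 0.11364641040563583), 13.0241060256958)
w2 ((0.5281266570091248, -0.2782026529312134), (0.0551014244556427, 0.11452635377645493), 13.024367332458496)
w4 ((0.5282466411590576, -0.2790507972240448), (0.05517960712313652, 0.11457547545433044), 13.055943489074707)
```

View pics/w5.png

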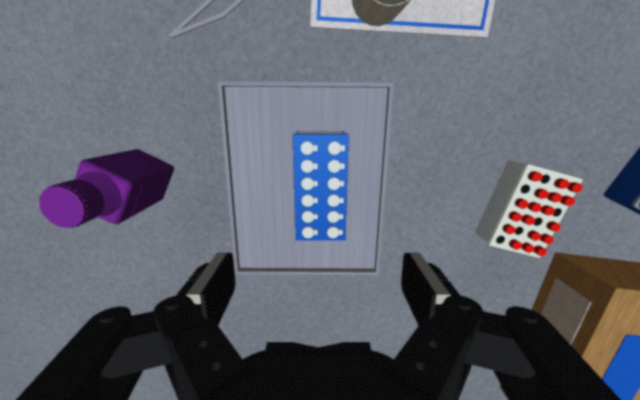

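The rack is at (0.5284, -0.2787), yaw 13°, and three views agree within 1 mm.

```bash
python3 - <<'E'
from rig import *
from h import *
print(mv(get_state(),[.5284,-.2787,.016],103))
E
python3 -m handwheel '[[0,2,12,0],[0,2,35,0],[0,2,60,0],[0,2,85,0],[0,2,110,0],[0,2,135,0],[0,2,158,0],[0,2,175,0],[0,2,185,0],[0,2,189,0]]'
python3 -m handwheel '[[0,0,0,0],[0,0,0,0],[0,0,0,0],[0,0,0,0],[0,0,0,0],[0,0,0,0],[0,0,0,0],[0,0,0,0],[0,0,0,0],[0,0,0,0]]' 0 40
python3 -m handwheel '[[0,0,-4,0],[0,0,-18,0],[0,0,-43,0],[0,0,-73,0],[0,0,-103,0],[0,0,-130,0],[0,0,-150,0],[0,0,-160,0],[0,0,-160,0],[0,0,-160,0]]'
python3 - <<'E'
from rig import *
from h import *
s=get_state();print(s["time_s"],s["position"],s["grip_width"])
print(mv(s,[.520,.3137,.175],90.3))
E
```

```text
(array([ -0.5,   2. , 189.2]), np.float64(-0.0))
time_s: 25.65
position: [0.5272, -0.279, 0.0148]
tcp_rot: [0.623, 0.782, -0.0, -0.001]
wrist_force: [-0.9, -0.1, 0.6]
grip_width: 0.0852
time_s: 26.65
position: [0.5286, -0.28, 0.0172]
tcp_rot: [0.623, 0.782, 0.0, 0.001]
wrist_force: [-0.7, 0.9, 5.3]
grip_width: 0.0558
time_s: 27.65
position: [0.5274, -0.2792, 0.1757]
tcp_rot: [0.623, 0.782, -0.0, -0.001]
wrist_force: [0.4, 0.0, -2.3]
grip_width: 0.0555
27.65 [ 0.52740685 -0.27918949  0.1756781 ] 0.05552002151069513
(array([579.6, 125.2,   1.2]), np.float64(12.6))
```

Rack gripped (56 mm) and lifted. Stopping 100 mm short of the stand to measure the stand and the held rack in one picture.

```bash

python3 -m handwheel '[[15,3,-12,0],[45,9,-25,0],[85,18,-25,0],[125,27,-25,0],[165,36,-25,0],[205,44,-25,0],[245,53,-25,0],[285,62,-25,0],[325,70,-25,0],[360,78,-25,0]]'
python3 -m handwheel '[[30,7,0,2],[60,14,0,4],[85,20,0,7],[104,24,0,9],[115,26,0,11],[121,27,0,12.5],[122,27,0,12.7],[122,27,0,12.7],[122,27,0,12.7],[122,27,0,12.7]]'
python3 - <<'E'
from rig import *
from h import *
s=get_state();f=grab_frame("wrist");s=get_state();f=grab_frame("wrist");print(s["time_s"],s["position"].round(4),s["grip_width"])
np.savez("w6.npz",**f,**{k:s[k] for k in("position","tcp_rot")})
cv2.imwrite("pics/w6.png",f["pixels"][:,:,::-1])
hsv=cv2.cvtColor(f["pixels"][:,:,::-1].copy(),cv2.COLOR_BGR2HSV);m=cv2.inRange(hsv,(100,150,100),(125,255,255))
n,l,st,c=cv2.connectedComponentsWithStats(m);i=1+st[1:,4].argmax();print(st[i])
pts=np.argwhere(l==i)[:,::-1];W=np.array([onz(f,u,v,s["position"][2]+.040,s)[:2] for u,v in pts],np.float32);print("rack",cv2.minAreaRect(W))
m=cv2.inRange(hsv,(0,0,0),(180,255,60));m[170:]=0;m[:,:220]=0;m[:,420:]=0
n,l,st,c=cv2.connectedComponentsWithStats(m);i=1+st[1:,4].argmax();print(st[i])
W=np.array([onz(f,u,v,.014,s)[:2] for u,v in np.argwhere(l==i)[:,::-1]],np.float32);print("base",cv2.minAreaRect(W))
E
```

```text
time_s: 28.65
position: [0.5222, 0.0909, 0.1999]
tcp_rot: [0.623, 0.782, -0.001, -0.001]
wrist_force: [1.2, 0.8, -0.6]
grip_width: 0.0555
time_s: 29.65
position: [0.5227, 0.2128, 0.2012]
tcp_rot: [0.706, 0.708, -0.0, 0.0]
wrist_force: [-0.0, -0.3, -1.0]
grip_width: 0.0556
29.7 [0.5228 0.2129 0.2013] 0.05535287168105293
[  243   165   150   186 15693]
rack ((0.5220499038696289, 0.22969166934490204), (0.05479368567466736, 0.0828908309340477), 0.16435351967811584)
[ 276    9   82  140 7911]
base ((0.5203378796577454, 0.31911689043045044), (0.08359026163816452, 0.13711436092853546), 0.3151690363883972)
```

View pics/w6.png

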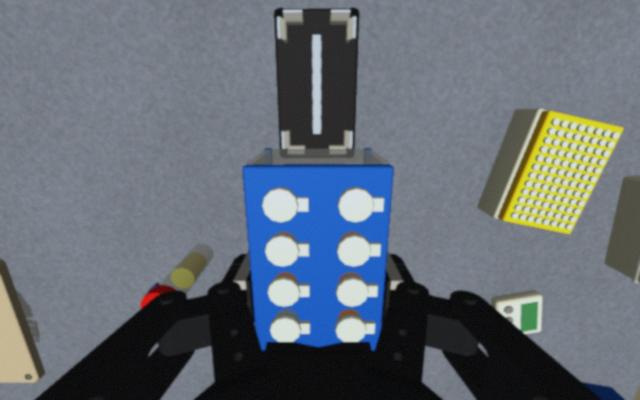

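The view shows the stand's bar from (317,34) to (317,134) and the rack's blue top edge at row 166, spanning columns 243–393. Computing the offset between them.

```bash
python3 - <<'E'
from rig import *
from h import *
f=dict(np.load("w6.npz"));hsv=cv2.cvtColor(f["pixels"][:,:,::-1].copy(),cv2.COLOR_BGR2HSV)
m=cv2.inRange(hsv,(0,0,140),(180,60,255));o=m*0;o[28:140,305:328]=m[28:140,305:328]
n,l,st,c=cv2.connectedComponentsWithStats(o);i=1+st[1:,4].argmax();print(st[i])
print("bar",cv2.minAreaRect(np.array([onz(f,u,v,.036,f)[:2] for u,v in np.argwhere(l==i)[:,::-1]],np.float32)))
print("TCP",f["position"])
for u,v in((244,167),(392,167)): print(onz(f,u,v,f["position"][2]+.040,f))
s=get_state();print(mv(s,[.5208,.3137,.06],90.3))
E
```

```text
[312  35   9  99 844]
bar ((0.519955039024353, 0.3141533136367798), (0.008298004977405071, 0.09094969928264618), 0.2965971529483795)
TCP [0.52275822 0.2129272  0.20127061]
[0.49542232 0.27033555 0.24127061]
[0.54870443 0.27048837 0.24127061]
(array([100.7,  -1.7, 141.3]), np.float64(-0.1))
```

```bash

python3 -m handwheel '[[12,0,0,0],[38,-1,0,0],[65,-2,0,0],[88,-2,5,0],[98,-2,25,0],[101,-2,55,0],[101,-2,85,0],[101,-2,110,0],[101,-2,130,0],[101,-2,140,0]]'
python3 -m handwheel '[[0,0,0,0],[0,0,0,0],[0,0,0,0],[0,0,2,0],[0,0,4,0],[0,0,6,0],[0,0,8,0],[0,0,10,0],[0,0,10,0],[0,0,10,0]]'
python3 - <<'E'
from rig import *
from h import *
s=get_state();print(s["position"],mv(s,[.5208,.3140,.026],90.3),s["wrist_force"])
f=grab_frame("wrist");cv2.imwrite("pics/w7.png",f["pixels"][:,:,::-1])
E
```

```text
time_s: 30.75
position: [0.5191, 0.3152, 0.0593]
tcp_rot: [0.706, 0.709, -0.001, -0.001]
wrist_force: [-1.5, -0.2, -1.3]
grip_width: 0.0554
time_s: 31.75
position: [0.5203, 0.3145, 0.0512]
tcp_rot: [0.706, 0.708, -0.0, -0.0]
wrist_force: [-0.0, -0.4, -1.6]
grip_width: 0.0559
[0.52032344 0.31448553 0.05116657] (array([-0.5,  0.5, 25.2]), np.float64(-0.1)) [-0.04592145 -0.36704802 -1.57206627]
```

View pics/w7.png

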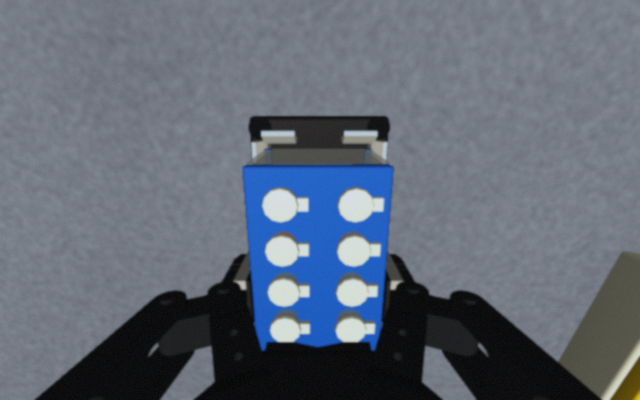

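The rack is centred over the stand: base columns 249–390, rack columns 243–393. Lowering.

```bash

python3 -m handwheel '[[0,0,2,0],[0,0,4,0],[0,0,6,0],[0,0,8,0],[0,0,10,0],[0,0,12,0],[0,0,14,0],[0,0,16,0],[0,0,16,0],[0,0,16,0]]'
python3 -m handwheel '[[0,0,1,0],[0,0,2,0],[0,0,3,0],[0,0,4,0],[0,0,5,0],[0,0,6,0],[0,0,7,0],[0,0,8,0],[0,0,8,0],[0,0,8,0]]'
```

```text
time_s: 32.8
position: [0.5204, 0.3145, 0.0353]
tcp_rot: [0.706, 0.708, -0.0, -0.0]
wrist_force: [0.4, 0.8, -1.9]
grip_width: 0.0554
time_s: 33.8
position: [0.5204, 0.3146, 0.0273]
tcp_rot: [0.706, 0.708, 0.0, -0.0]
wrist_force: [0.1, 0.8, -1.8]
grip_width: 0.0556
```

```bash

python3 -m handwheel '[[0,0,0.5,0],[0,0,1,0],[0,0,1,0],[0,0,1,0],[0,0,1.5,0],[0,0,1.5,0],[0,0,1.5,0],[0,0,1.5,0],[0,0,1.5,0],[0,0,1.5,0]]'
```

```text
time_s: 34.8
position: [0.5204, 0.3146, 0.0272]
tcp_rot: [0.706, 0.708, 0.0, -0.0]
wrist_force: [-4.1, -0.2, 10.4]
grip_width: 0.0557
```

Contact at z = 0.0272, exactly 10 mm above the tray grasp height, so it is fully seated. Releasing, and checking with the top and scene cameras.

```bash

python3 -m handwheel '[[0,0,0,0],[0,0,0,0],[0,0,0,0],[0,0,0,0],[0,0,0,0],[0,0,-8,0],[0,0,-30,0],[0,0,-60,0],[0,0,-95,0],[-10,0,-135,0]]' 100
python3 -m handwheel '[[-25,0,-25,-1],[-50,0,-45,-3],[-80,0,-45,-6],[-115,0,-45,-9],[-145,0,-45,-11],[-160,0,-45,-12.7],[-160,0,-45,-12.7],[-160,0,-45,-12.7],[-160,0,-45,-12.7],[-160,0,-45,-12.7]]'
python3 - <<'E'
from rig import *
from h import *
s=get_state();print(s["time_s"],s["position"],mv(s,[.5414,-.0769,.15],103))
f=grab_frame("top");a=f["pixels"][:,:,::-1]
hsv=cv2.cvtColor(a.copy(),cv2.COLOR_BGR2HSV);m=cv2.inRange(hsv,(100,120,80),(125,255,255));o=m*0;o[180:260,150:250]=m[180:260,150:250]
for z in(.066,):print(z,cv2.minAreaRect(np.array([onz(f,u,v,z)[:2] for u,v in np.argwhere(o)[:,::-1]],np.float32)))
g=grab_frame("scene");b=g["pixels"][:,:,::-1]
cv2.imwrite("pics/chk.png",np.hstack([cv2.resize(a[175:255,150:260],None,fx=3.5,fy=3.5),cv2.resize(b[235:315,370:480],None,fx=3.5,fy=3.5)]))
E
```

```text
time_s: 35.8
position: [0.5195, 0.3058, 0.1618]
tcp_rot: [0.705, 0.709, -0.0, -0.001]
wrist_force: [0.1, 0.3, 0.5]
grip_width: 0.0856
time_s: 36.8
position: [0.5208, 0.1461, 0.2056]
tcp_rot: [0.622, 0.783, 0.0, -0.0]
wrist_force: [-0.0, 0.3, 0.2]
grip_width: 0.0854
36.8 [0.5207787  0.1460821  0.20564601] (array([-221.9,  -30.1,   55.6]), np.float64(0.0))Traceback (most recent call last):
  File "<stdin>", line 6, in <module>
cv2.error: OpenCV(4.12.0) /io/opencv/modules/imgproc/src/convhull.cpp:143: error: (-215:Assertion failed) total >= 0 && (depth == CV_32F || depth == CV_32S) in function 'convexHull'
```

```bash

python3 -m handwheel '[[-20,-3,0,0],[-55,-8,0,0],[-90,-12,0,0],[-125,-17,0,0],[-160,-22,0,0],[-190,-26,0,0],[-212,-29,0,0],[-220,-30,10,0],[-222,-30,22,0],[-222,-30,30,0]]'
python3 - <<'E'
from rig import *
from h import *
s=get_state()
f=grab_frame("top");a=f["pixels"][:,:,::-1]
g=grab_frame("scene");b=g["pixels"][:,:,::-1]
cv2.imwrite("pics/chk.png",np.hstack([cv2.resize(a[175:255,150:260],None,fx=3.5,fy=3.5),cv2.resize(b[235:315,370:480],None,fx=3.5,fy=3.5)]))
s=get_state();print(s["time_s"],s["position"],mv(s,[.5414,-.0769,.0855],103))
hsv=cv2.cvtColor(a.copy(),cv2.COLOR_BGR2HSV);m=cv2.inRange(hsv,(100,120,80),(125,255,255));o=m*0;o[180:260,150:250]=m[180:260,150:250]
for z in(.066,):print(z,cv2.minAreaRect(np.array([onz(f,u,v,z)[:2] for u,v in np.argwhere(o)[:,::-1]],np.float32)))
E
```

```text
time_s: 37.85
position: [0.5405, -0.0768, 0.1739]
tcp_rot: [0.623, 0.782, -0.0, -0.001]
wrist_force: [-0.6, -0.4, 0.3]
grip_width: 0.0855
37.95 [ 0.54003497 -0.07631536  0.17377751] (array([-1.1,  1.5, 88.3]), np.float64(0.0))
0.066 ((0.5200309157371521, 0.3125857710838318), (0.11453109979629517, 0.05901176109910011), 89.41901397705078)
```

View pics/chk.png

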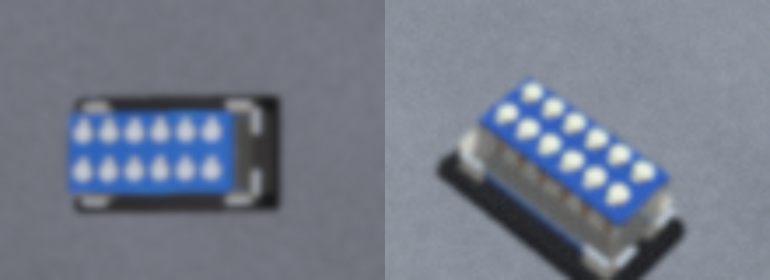

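The check crops show the rack level between its four guides. Now picking the jar up from the pad.

```bash

python3 -m handwheel '[[-1,1,8,0],[-1,1,22,0],[-1,1,38,0],[-1,1,54,0],[-1,1,68,0],[-1,1,79,0],[-1,1,85,0],[-1,1,88,0],[-1,1,88,0],[-1,1,88,0]]'
python3 -m handwheel '[[0,0,0,0],[0,0,0,0],[0,0,0,0],[0,0,0,0],[0,0,0,0],[0,0,0,0],[0,0,0,0],[0,0,0,0],[0,0,0,0],[0,0,0,0]]' 0 40
python3 -m handwheel '[[0,0,-5,0],[0,0,-20,0],[0,0,-45,0],[0,0,-70,0],[-6,-3,-85,0],[-30,-14,-85,0],[-60,-28,-85,0],[-95,-45,-85,0],[-130,-62,-85,0],[-165,-78,-85,0]]'
python3 -m handwheel '[[-30,-15,0,0],[-57,-28,0,0],[-80,-38,0,0],[-94,-45,5,0],[-99,-47,20,0],[-99,-47,40,0],[-99,-47,55,0],[-99,-47,66,0],[-99,-47,72,0],[-99,-47,74,0]]'
python3 - <<'E'
from rig import *
from h import *
grab_frame("top");grab_frame("top")
s=get_state();print(s["time_s"],s["position"],s["grip_width"],mv(s,[.4784,-.3622,.0879],103))
E
```

```text
time_s: 38.95
position: [0.5428, -0.0794, 0.0882]
tcp_rot: [0.623, 0.782, 0.0, 0.0]
wrist_force: [0.6, 0.2, -1.2]
grip_width: 0.0856
time_s: 39.95
position: [0.5428, -0.0793, 0.0884]
tcp_rot: [0.623, 0.782, 0.0, 0.0]
wrist_force: [-0.4, 0.8, 5.5]
grip_width: 0.0506
time_s: 40.95
position: [0.5022, -0.2586, 0.1725]
tcp_rot: [0.623, 0.782, -0.0, -0.001]
wrist_force: [0.0, -0.2, -2.5]
grip_width: 0.051
time_s: 41.95
position: [0.4795, -0.3638, 0.098]
tcp_rot: [0.623, 0.782, 0.0, -0.001]
wrist_force: [0.6, -0.6, -2.0]
grip_width: 0.0512
42.05 [ 0.47970857 -0.36445816  0.0988415 ] 0.05109848303907506 (array([ 2.5, -0.8, 10.9]), np.float64(-0.1))
```

The re-grip sat 2.7 mm along tool -x and 2.5 mm higher than the release, so the present offset is right. Only lowering is needed.

```bash

python3 -m handwheel '[[0,0,2,0],[0,0,4,0],[0,0,5,0],[0,0,6,0],[0,0,7,0],[0,0,8,0],[0,0,8.5,0],[0,0,9,0],[0,0,9.5,0],[0,0,9.5,0]]'
```

```text
time_s: 43.05
position: [0.4796, -0.3649, 0.0904]
tcp_rot: [0.623, 0.782, 0.0, 0.0]
wrist_force: [-0.8, 1.5, 7.6]
grip_width: 0.0507
```

```bash

python3 -m handwheel '[[0,0,0,0],[0,0,0,0],[0,0,0,0],[0,0,0,0],[0,0,-8,0],[0,0,-30,0],[0,0,-55,0],[10,6,-80,0],[30,18,-100,0],[60,36,-105,0]]' 100
python3 -m handwheel '[[35,21,0,0],[75,45,0,0],[115,68,0,0],[155,92,0,0],[195,115,0,0],[230,136,0,0],[252,149,0,0],[262,154,0,0],[263,154,0,0],[263,154,0,0]]'
python3 - <<'E'
from rig import *
from h import *
grab_frame("top")
s=get_state();print(s["time_s"],s["position"],mv(s,[.5935,-.0043,.1098],103))
E
```

```text
time_s: 44.05
position: [0.5017, -0.3007, 0.1975]
tcp_rot: [0.625, 0.781, -0.0, 0.003]
wrist_force: [1.0, 0.8, 0.4]
grip_width: 0.085
time_s: 45.05
position: [0.5921, -0.0092, 0.1946]
tcp_rot: [0.624, 0.781, -0.001, 0.0]
wrist_force: [0.7, -1.6, -0.2]
grip_width: 0.0855
45.1 [ 0.59205286 -0.00980022  0.19459066] (array([ 5.2,  2.7, 84.8]), np.float64(-0.3))
```

```bash

python3 -m handwheel '[[5,3,8,0],[5,3,22,0],[5,3,38,0],[5,3,54,0],[5,3,68,0],[5,3,78,0],[5,3,83,0],[5,3,85,0],[5,3,85,0],[5,3,85,0]]'
python3 -m handwheel '[[0,0,0,0],[0,0,0,0],[0,0,0,0],[0,0,0,0],[0,0,0,0],[0,0,0,0],[0,0,0,0],[0,0,0,0],[0,0,0,0],[0,0,0,0]]' 0 40
python3 -m handwheel '[[0,0,-5,0],[0,0,-20,0],[0,0,-45,0],[0,0,-70,0],[-6,-4,-85,0],[-30,-20,-85,0],[-60,-43,-85,0],[-95,-68,-85,0],[-130,-94,-85,0],[-165,-119,-85,0]]'
python3 -m handwheel '[[-30,-22,0,0],[-57,-41,0,0],[-80,-58,0,0],[-93,-67,5,0],[-97,-70,20,0],[-97,-70,38,0],[-97,-70,54,0],[-97,-70,66,0],[-97,-70,72,0],[-97,-70,74,0]]'
python3 - <<'E'
from rig import *
from h import *
grab_frame("top");grab_frame("top")
s=get_state();print(s["time_s"],s["position"],s["grip_width"],mv(s,[.4674,-.3021,.1118],103))
E
```

```text
time_s: 46.1
position: [0.5949, -0.0018, 0.1098]
tcp_rot: [0.623, 0.782, 0.0, 0.0]
wrist_force: [-0.8, 0.3, -0.6]
grip_width: 0.0857
time_s: 47.1
position: [0.5944, -0.0018, 0.1096]
tcp_rot: [0.623, 0.782, 0.0, -0.0]
wrist_force: [-1.7, -0.4, 5.8]
grip_width: 0.033
time_s: 48.1
position: [0.5139, -0.1909, 0.1947]
tcp_rot: [0.623, 0.782, -0.0, 0.0]
wrist_force: [1.0, -0.2, -1.9]
grip_width: 0.0331
time_s: 49.1
position: [0.4684, -0.2993, 0.1199]
tcp_rot: [0.623, 0.782, -0.0, -0.0]
wrist_force: [-0.8, 0.4, -1.7]
grip_width: 0.0328
49.2 [ 0.46877342 -0.29947794  0.12050317] 0.033223805714353294 (array([-2.2, -1.9,  8.7]), np.float64(-0.1))
```

```bash

python3 -m handwheel '[[0,-1,2,0],[0,-2,4,0],[0,-2,5,0],[0,-2,6,0],[0,-2,7,0],[0,-2,8,0],[0,-2,8.5,0],[0,-2,9,0],[0,-2,9.5,0],[0,-2,9.5,0]]'
```

```text
time_s: 50.2
position: [0.4668, -0.3002, 0.1115]
tcp_rot: [0.623, 0.782, 0.0, 0.0]
wrist_force: [-1.0, 0.5, 3.8]
grip_width: 0.0331
```

```bash

python3 -m handwheel '[[0,0,0,0],[0,0,0,0],[0,0,0,0],[0,0,0,0],[0,0,-8,0],[0,0,-30,0],[0,0,-55,0],[10,4,-75,0],[30,12,-82,0],[60,24,-82,0]]' 100
python3 -m handwheel '[[35,14,0,0],[75,29,0,0],[115,44,0,0],[155,60,0,0],[190,74,0,0],[222,86,0,0],[245,95,0,0],[257,100,0,0],[260,101,0,0],[260,101,0,0]]'
python3 - <<'E'
from rig import *
from h import *
grab_frame("top")
s=get_state();print(s["time_s"],s["position"],mv(s,[.5164,.0376,.0989],103))
E
```

```text
time_s: 51.2
position: [0.4773, -0.2378, 0.195]
tcp_rot: [0.625, 0.781, 0.0, 0.002]
wrist_force: [0.5, 0.6, -0.4]
grip_width: 0.0851
time_s: 52.2
position: [0.5171, 0.0392, 0.193]
tcp_rot: [0.623, 0.782, -0.0, 0.0]
wrist_force: [-0.4, -0.1, -0.3]
grip_width: 0.0856
52.25 [0.517062   0.03849276 0.1930027 ] (array([-0.6, -0.8, 94.1]), np.float64(-0.2))
```

```bash

python3 -m handwheel '[[-1,-1,8,0],[-1,-1,24,0],[-1,-1,42,0],[-1,-1,60,0],[-1,-1,75,0],[-1,-1,86,0],[-1,-1,92,0],[-1,-1,94,0],[-1,-1,94,0],[-1,-1,94,0]]'
python3 -m handwheel '[[0,0,0,0],[0,0,0,0],[0,0,0,0],[0,0,0,0],[0,0,0,0],[0,0,0,0],[0,0,0,0],[0,0,0,0],[0,0,0,0],[0,0,0,0]]' 0 40
python3 -m handwheel '[[0,0,-5,0],[0,0,-20,0],[0,0,-45,0],[0,0,-70,0],[-10,0,-85,0],[-30,-10,-85,0],[-60,-25,-85,0],[-95,-42,-85,0],[-130,-60,-85,0],[-165,-78,-85,0]]'
python3 -m handwheel '[[-30,-15,0,0],[-55,-28,0,0],[-75,-38,0,0],[-87,-44,5,0],[-91,-46,20,0],[-91,-46,38,0],[-91,-46,54,0],[-91,-46,66,0],[-91,-46,72,0],[-91,-46,74,0]]'
python3 - <<'E'
from rig import *
from h import *
grab_frame("top");grab_frame("top")
s=get_state();print(s["time_s"],s["position"],s["grip_width"],mv(s,[.4524,-.2397,.1009],103))
E
```

```text
time_s: 53.25
position: [0.5168, 0.0388, 0.0993]
tcp_rot: [0.623, 0.782, 0.0, 0.0]
wrist_force: [-0.6, 0.3, 0.2]
grip_width: 0.0855
time_s: 54.25
position: [0.5165, 0.039, 0.0992]
tcp_rot: [0.623, 0.782, 0.0, 0.0]
wrist_force: [-1.3, 0.1, 5.2]
grip_width: 0.0347
time_s: 55.25
position: [0.4763, -0.1405, 0.1836]
tcp_rot: [0.623, 0.782, -0.0, -0.0]
wrist_force: [1.0, -0.2, -2.5]
grip_width: 0.0351
time_s: 56.25
position: [0.4524, -0.2382, 0.1092]
tcp_rot: [0.623, 0.782, -0.0, -0.001]
wrist_force: [0.8, -0.2, -3.1]
grip_width: 0.0347
56.35 [ 0.45276725 -0.23840593  0.10988542] 0.03498351170007409 (array([-1.2, -0.6,  9. ]), np.float64(-0.1))
```

```bash

python3 -m handwheel '[[0,0,2,0],[0,-0.5,4,0],[0,-0.5,5,0],[0,-0.5,6,0],[0,-0.5,7,0],[0,-0.5,8,0],[0,-0.5,8.5,0],[0,-0.5,9,0],[0,-0.5,9.5,0],[0,-0.5,9.5,0]]'
python3 -m handwheel '[[0,0,0,0],[0,0,0,0],[0,0,0,0],[0,0,0,0],[0,0,0,0],[0,0,-8,0],[0,0,-30,0],[0,0,-60,0],[0,0,-90,0],[0,0,-120,0]]' 100
python3 -m handwheel '[[25,0,-10,0],[60,10,-20,0],[100,20,-20,0],[140,30,-20,0],[180,40,-20,0],[220,50,-20,0],[250,60,-20,0],[270,60,-20,0],[270,60,-20,0],[270,60,-20,0]]'
python3 - <<'E'
from rig import *
from h import *
f=grab_frame("top");np.savez("top9.npz",**f);f0=np.load("top0.npz")
a=f["pixels"];b=f0["pixels"]
cr=lambda i:cv2.resize(i[165:265,375:495,::-1],None,fx=3.3,fy=3.3,interpolation=cv2.INTER_CUBIC)
cv2.imwrite("pics/cmp.png",np.hstack([cr(b),cr(a)]))
g=grab_frame("scene");cv2.imwrite("pics/s9.png",g["pixels"][:,:,::-1])
# cap blob shift before -> after
for n,lo,hi,(x0,x1,y0,y1) in (("amb",(0,0,0),(180,255,62),(443,464,226,250)),("jar",(0,0,0),(180,255,62),(464,492,216,248)),("sq",(0,0,180),(180,30,255),(408,436,232,258))):
    r=[]
    for i in(b,a):
        m=cv2.inRange(cv2.cvtColor(i[:,:,::-1].copy(),cv2.COLOR_BGR2HSV),lo,hi)[y0:y1,x0:x1];r.append(np.argwhere(m).mean(0)[::-1]+[x0,y0])
    print(n,r[0].round(2),r[1].round(2),"shift px",(r[1]-r[0]).round(2))
d=cv2.absdiff(a,b).max(2)
for n,(x0,x1,y0,y1) in(("tipbox",(195,270,90,145)),("cryo",(390,450,95,140)),("purple",(430,480,275,315))):print(n,"max diff",d[y0:y1,x0:x1].max())
E
```

```text
time_s: 57.35
position: [0.4522, -0.2385, 0.1012]
tcp_rot: [0.623, 0.782, 0.0, 0.0]
wrist_force: [-1.3, 0.6, 7.4]
grip_width: 0.035
time_s: 58.35
position: [0.4519, -0.2385, 0.2219]
tcp_rot: [0.623, 0.782, -0.0, 0.0]
wrist_force: [0.5, 0.0, -0.2]
grip_width: 0.0855
time_s: 59.35
position: [0.4504, 0.0379, 0.2407]
tcp_rot: [0.623, 0.782, 0.0, 0.0]
wrist_force: [0.5, -0.0, -0.7]
grip_width: 0.0853
amb [453.87 237.63] [453.93 238.14] shift px [0.06 0.51]
jar [476.46 231.69] [476.71 231.65] shift px [ 0.24 -0.04]
sq [424.39 244.32] [424.47 244.1 ] shift px [ 0.08 -0.22]
tipbox max diff 3
cryo max diff 3
purple max diff 3
```

```bash
python3 - <<'E'
from rig import *
from h import *
f=grab_frame("top");a=f["pixels"][:,:,::-1]
m=cv2.inRange(cv2.cvtColor(a.copy(),cv2.COLOR_BGR2HSV),(100,120,80),(125,255,255));o=m*0;o[180:260,150:250]=m[180:260,150:250]
p=np.argwhere(o)[:,::-1]
print(len(p), cv2.minAreaRect(np.array([onz(f,u,v,.066)[:2] for u,v in p],np.float32)) if len(p) else "")
print(hand_in(),get_state()["time_s"])
E
```

```text
678 ((0.5200309157371521, 0.3125857710838318), (0.11453109979629517, 0.05901176109910011), 89.41901397705078)
the job is handed in; nothing more can be done
the job is handed in; nothing more can be done
```

I set the three bottles aside on the pad, seated the rack on the magnetic stand, and stood each bottle back on its starting spot. I then handed the job in, with the arm clear of everything and about 60 s used.

**Last checks:**
- **Bottles:** the caps in the top camera are within 0.5 px (about 1 mm) of their start positions. They touched down at the expected heights, with low forces.
- **Rack:** it touched down exactly 10 mm above the height at which I gripped it in the tray, so it is fully seated. Its position in the top view, (0.520, 0.313), did not change between release and hand-in.
- **Bystanders:** the tip box, the red-capped rack and the purple look-alike show no image change from the start.

**Not confirmed:** the final before-and-after picture could not be viewed because the picture limit was reached, so the bottles' end positions rest on the numbers above.

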